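# Hook up the spring tensioner

## Task

Take the steel S-hook by its orange sleeve, pass the tip of its long-ended hook from behind through the hole in the aluminium spring plate, draw the plate toward the anchor post and slip the other hook round the post, so that the S-hook stays stretched between plate and post. The hole has to be felt for: work gently, never pull or push hard on the plate, and leave the grease tin, the bolt jar and the screwdriver where they are.

Things in the scene. Friction and masses are not known exactly. Their poses are not given: they have to be found in the camera images.
- tensioner: Grey base plate, 268x82x12 mm, fixed to the bench; anchor post at the near end, blue spring housing at the far end, aluminium spring plate between them. Origin: bench level under the post's axis; x along the base from post to housing, z up. The plate slides only along x, toward the post, 52 mm to a hard stop; its spring pulls back with 3 N at rest plus 1.2 N per 10 mm of draw.
- post (a point): On the axis of the anchor post, 60 mm above the bench, axes as the tensioner's: a vertical steel pin of 8 mm diameter on a 22 mm wide collar (collar top 26 mm, pin top 114 mm above the bench). With the S-hook seated at both ends the plate is drawn about 30 mm; getting the front hook past the post takes about 15 mm more.
- lowest_hole (a point): Lowest place the centre of the plate's hole can have, on the resting plate's back face, 54 mm above the bench; x=135, y=10 mm in the tensioner frame. Hole: 9 mm wide, axis along x. Its x and y are true, but the plate's height is set anew each time and not measured: the hole lies 0 to 28 mm higher than this. A tip pulled on the plate beside the hole drags it; slid up or down it drops in.
- housing_front (a point): Centre of the front face of the blue housing (46 wide, 96 high, mm). The upright spring plate, 54 mm before it, is 3 mm thick, from y=-0.5 to 43.5 mm in the tensioner frame (free edge at y=-0.5, 6 mm of metal between it and the hole), from 36 below to 16 above the hole's centre. Two 7 mm rods at y=36 join it to the housing, 18 below and 6 above the hole; else it is free behind.
- hook_centre (a point): Centre of the S-hook's orange sleeve (40 long in x, 14 wide in y, 20 high in z, mm): grasp here, across y. S-hook: 80 g, lies flat; 5 mm steel wire in the plane of this point, 121 mm long. Rear hook: wire leaves the sleeve to y=-10, half circle of 10 mm mean radius about (56,0), ends at hook_tip. Front hook: wire leaves to y=+10 by x=-28, half circle about (-40,0), rounded end at (-35.5,-10).
- hook_tip (a point): Rounded end of the S-hook's rear, long-ended hook, the one for the plate: at (39.5, 10, 0) mm from hook_centre, axes the same. The wire behind it is straight along x for 16 mm, then bends. It points to -x, back toward the front hook. Clear gap inside each hook 15 mm. Seated, the plate's back face is at about x=60 to 63 from hook_centre.
- hook_seat (a point): Point of the S-hook at (-43.5, 0, 0) mm from hook_centre, axes the same: the post's axis lies here when the post is seated in the front hook.
- grease_tin: Open tin with blue print, 86 mm diameter, 45 mm high, loose bystander; origin under its centre.
- jar_bolts: Green jar with white lid, 67 mm diameter, 90 mm high, loose bystander; origin under its centre.
- driver_orange: Screwdriver with orange handle, 170 mm long, lying loose, bystander; origin under its middle.

How it is judged:
By the outcome, as a careful person would: the job done as asked, in the order asked, and still so for the second after the job is handed in, with the robot touching nothing.
It also fails if it takes over 67 s, if anything falls off the work surface, if the arm or the gripper's body presses on something with over 40 N, if the wrist force passes 120 N, or if a joint passes its speed limit or range.

## Robot

A 6-joint arm with a two-finger parallel gripper is mounted at the origin on a cart in front of the work surface, level with it; the furniture and walls round the work are solid. World frame = base frame: x ahead of the robot, y to its left, z up, the work surface at z = 0. Lengths are in m, angles in rad, forces in N, time in s.
With the tool pointing down it reaches from about 0.35 to 0.85 m from the base axis. Payload 8.1 kg.
Tool frame: the origin (TCP) lies at the centre of the arm's flange, where the gripper is bolted on; the fingertips stand 186 mm ahead of it and the grasp point (between the pads) lies 167 mm ahead of it; z points along the fingers, y is the line along which they close (so a half turn about z gives the same grasp; the last joint's range is limited). The gripper opens to 93 mm and grips with 3 to 60 N. Pads are 15 mm wide; open, the fingers measure 128 mm over their backs; the gripper's body (75 mm by 188 mm) begins 65 mm behind the grasp point.
Start: joints at [-1.373, 0.13, 1.488, -0, 1.523, -0.085], TCP at [0.167, -0.576, 0.405] pointing down, gripper open.
Joint ranges: [-2.96, 2.96], [-0.89, 2.26], [0.02, 2.5], [-1.34, 4.48], [0, 2.73], [-2.66, 2.66]. Speed limits (rad/s): [2.39, 2.39, 2.79, 3.14, 3.14, 3.14].

## Interface

Orientations are given as a rotation vector (axis times angle).
In Python, from plant import robot gives the robot as it stands.
- The arm moves only by the tool apply_moves, never from a script. Its argument "series" is a list of rows, each a list of 2 entries, a list of its own where there are three numbers: the shift along the tool's x, y, z in mm, then the turn, a rotation vector about the tool's x, y, z in rad. A call has 1 to 12 rows; each row shifts and turns the commanded pose from where the row before left it, along the tool's axes as they then stand; what a row does not reach is not made up. A row lasts 1/12 s, in which the tool goes at most 41.7 mm and 7.16 degrees, less where a joint would pass 70% of its speed; a pose out of reach is approached as far as the arm can. A call is refused whole if a number of a shift passes 41.7 or a number of a turn 0.125, either way. A call with a gripper value outside its range is refused whole. "claw" is the opening, from 0 (shut) to 1 (fully open), set as the call begins (left out, the last holds). The fingers move at their own pace and stop on an object; "newtons" is the grip in N (left out, the last holds). Time passes only in rows, so rows that do not move let the fingers close. It gives the time, the measured TCP pose, the force, the opening and the grip force at its end, in the units of the state.
- robot.read_state(): the state, without advancing time (a new reading comes with each control period).
- robot.read_camera(name): name is "scene" or "top" or "wrist"; returns (picture, depth): 420x560x3 uint8, blue, green, red; 420x560 float32, m along the optical axis (not along the pixel's ray), 0 where there is no reading.
- robot.calibration(name): a dict with "fx", "fy", "cx", "cy" (pixels), "D" ([k1, k2, p1, p2, k3] as OpenCV has them; the pictures are not rectified), "extrinsics" (4x4, takes a point from world to camera coordinates). Camera axes: x right, y down, z forward; pixel columns grow to the right and rows downward; lengths in m; the calibration is good to about 2 mm. A picture is of the moment at which its call begins: read the wrist's pose just before it. calibration takes no time and is no camera call; for the wrist camera it gives the pose at the moment of the call.
- robot.close_job(): hands the job in; it is judged then, once.
The state is a dict: "t": time; "q": joint angles; "dq": joint speeds; "joint_torque": joint torques, N m; "tool_pos": TCP position; "orientation": TCP orientation; "force": force on the tool from outside, world axes, zero at the start; "wrist_torque": the same for the moment, N m; "opening": finger opening in m; "gripper_force": force on a finger pad.
Only numpy, scipy, OpenCV 4.12 (cv2) and the standard library are available. Lean on these libraries where they do the work, as an engineer would, in place of code of your own. Each camera call takes 0.05 s, during which the arm holds its last target. There are 200 camera calls.

## Working session

There is one attempt and no reset: what is moved stays moved. The work goes in short steps, Python scripts to look and compute and a tool call to move; the robot and the scene stay as the last step left them, time stands still between calls to the robot, and variables do not carry over. Pictures are saved under pics/ and viewed, at most 12 in all, crops included, and the job is handed in when it is done.

Besides the shell and the picture viewer there is one more tool, called after "Emit:" by a JSON object that holds its "fn" and its "kwargs". apply_moves: Moves the arm, as the interface text tells. Its arguments: {"type":"object","properties":{"series":{"type":"array"},"claw":{"type":"number"},"newtons":{"type":"number"}},"required":["series"]}

```bash
mkdir -p pics; cat > h.py <<'E'
import numpy as np,cv2
from plant import robot
from scipy.spatial.transform import Rotation as R
def snap(n,f):
    c=robot.calibration(n);im,d=robot.read_camera(n)
    cv2.imwrite(f'pics/{f}.png',im);np.savez(f'pics/{f}.npz',im=im,d=d,K=[c['fx'],c['fy'],c['cx'],c['cy']],D=c['D'],E=c['extrinsics'])
def ray(f,u,v):
    z=np.load(f'pics/{f}.npz');fx,fy,cx,cy=z['K'];K=np.array([[fx,0,cx],[0,fy,cy],[0,0,1.]])
    p=cv2.undistortPoints(np.array([[[u,v]]],float),K,z['D'])[0,0];E=np.linalg.inv(z['E'])
    return z,E,np.array([p[0],p[1],1.])
def atz(f,u,v,h):
    z,E,r=ray(f,u,v);o=E[:3,3];d=E[:3,:3]@r
    return o+d*(h-o[2])/d[2]
def atd(f,u,v):
    z,E,r=ray(f,u,v);return E[:3,3]+E[:3,:3]@r*z['d'][int(round(v)),int(round(u))]
def proj(f,P):
    z=np.load(f'pics/{f}.npz');fx,fy,cx,cy=z['K'];K=np.array([[fx,0,cx],[0,fy,cy],[0,0,1.]]);E=z['E']
    return cv2.projectPoints(np.array(P,float).reshape(-1,3),cv2.Rodrigues(E[:3,:3])[0],E[:3,3],K,z['D'])[0][:,0]
def st():
    s=robot.read_state();print(s['t'],np.round(s['tool_pos'],4),np.round(s['orientation'],3),np.round(s['force'],2),s['opening'],s['gripper_force']);return s
E
python3 - <<'E'
from h import *
s=st();print(s['q'],s['force'])
snap('top','t0');snap('scene','s0')
a=cv2.imread('pics/t0.png');b=cv2.imread('pics/s0.png')
for n in('t0','s0'):print(np.load(f'pics/{n}.npz')['E'],np.load(f'pics/{n}.npz')['K'])
E
```

```text
0.0 [ 0.1674 -0.5759  0.4037] [-3.108 -0.442  0.   ] [-0.22 -0.19 -0.12] 0.09312126540511738 0.0
[-1.37341127e+00  1.31129873e-01  1.48926836e+00  1.07825139e-05
  1.52300599e+00 -8.54181552e-02] [-0.22359327 -0.18642413 -0.12242111]
[[-0.01720768 -0.99975252  0.01409933 -0.16336299]
 [-0.99071467  0.01514667 -0.13511114  0.52282962]
 [ 0.13486415 -0.01629336 -0.99073013  1.16503124]
 [ 0.          0.          0.          1.        ]] [462.02924489 462.02924489 279.26872057 214.09416431]
[[ 9.19827501e-01 -3.92322754e-01 -4.73842247e-04 -5.19487636e-01]
 [-1.64717390e-01 -3.85094432e-01 -9.08058621e-01  8.83637262e-02]
 [ 3.56069585e-01  8.35335343e-01 -4.18842829e-01  1.18094559e+00]
 [ 0.00000000e+00  0.00000000e+00  0.00000000e+00  1.00000000e+00]] [494.22151831 494.22151831 270.69120638 218.50388442]
```

View pics/t0.png

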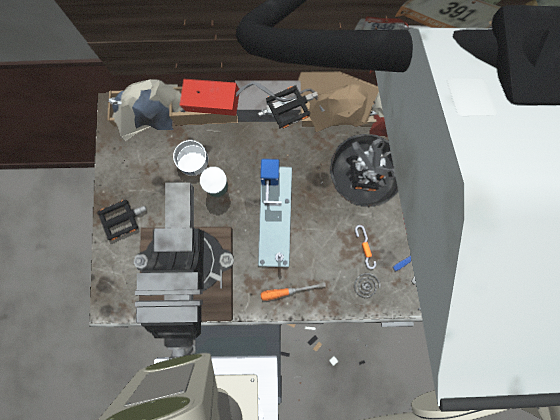

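View pics/s0.png

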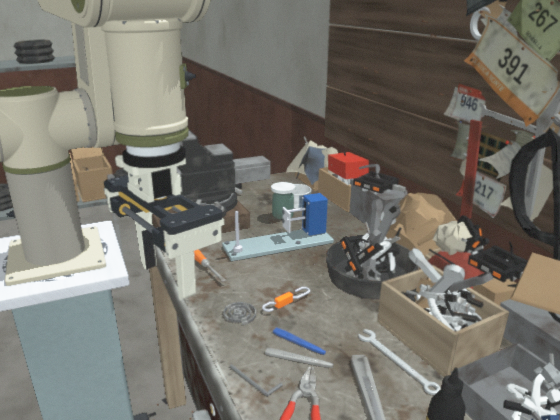

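The top view shows the tensioner from the post at about (278,258) up to the housing at (270,168). The hook sleeve is near (366,248), the driver at (290,292), the jar at (213,180) and the tin at (190,157). I'll enlarge this area.

```bash
python3 - <<'E'
from h import *
a=cv2.imread('pics/t0.png')[150:300,235:400]
cv2.imwrite('pics/t0c.png',cv2.resize(a,None,fx=4,fy=4,interpolation=cv2.INTER_CUBIC))
b=cv2.imread('pics/s0.png')[185:325,210:350]
cv2.imwrite('pics/s0c.png',cv2.resize(b,None,fx=4.2,fy=4.2,interpolation=cv2.INTER_CUBIC))
E
```

```text
(no output)
```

View pics/t0c.png

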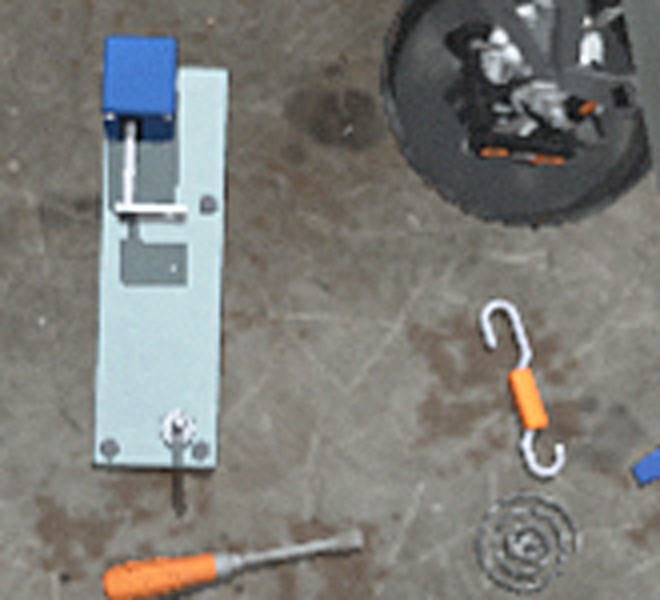

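View pics/s0c.png

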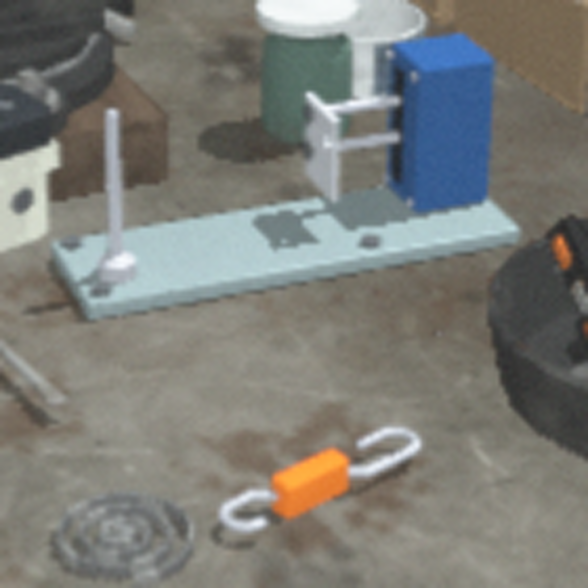

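The crop shows the rear hook at the top with its tip at about (490,345), pointing toward the robot. The sleeve centre is at (529,398), the post at (178,428), and the plate's top edge runs from (115,208) to (186,210). Next I'll compute rough poses, and the wrist camera geometry for a closer look.

```bash
python3 - <<'E'
from h import *
f=lambda u,v,h:atz('t0',235+u/4,150+v/4,h)
for n,u,v,h in[('BL',95,465,.012),('BR',215,468,.012),('TR',228,70,.012),('collar',178,428,.026),('sleeve',529,398,.02),('sl_top',521,370,.02),('sl_bot',537,427,.02),('tip',490,345,.01),('reartop',498,302,.01),('fronttop',545,475,.01),('plateR',186,211,.08),('plateL',115,208,.08),('houseTR',178,40,.1),('houseTL',105,38,.1),('drvtip',360,538,.005)]:
    print(n,np.round(f(u,v,h),4), np.round(atd('t0',235+u/4,150+v/4),4))
c=robot.calibration('wrist');E=np.linalg.inv(c['extrinsics']);s=robot.read_state()
Rt=R.from_rotvec(s['orientation']).as_matrix();print(Rt);print(c)
print('cam in tool',Rt.T@(E[:3,3]-s['tool_pos']),'\n',Rt.T@E[:3,:3])
E
```

```text
BL [ 0.3866 -0.1162  0.012 ] [ 0.3867 -0.1161  0.0092]
BR [ 0.3834 -0.1946  0.012 ] [ 0.3837 -0.1951 -0.0016]
TR [ 0.6496 -0.2087  0.012 ] [ 0.6523 -0.2092  0.0009]
collar [ 0.4093 -0.1707  0.026 ] [ 0.4059 -0.1695  0.106 ]
sleeve [ 0.4251 -0.4013  0.02  ] [ 0.4252 -0.4018  0.0179]
sl_top [ 0.4436 -0.3968  0.02  ] [ 0.444  -0.3978  0.0147]
sl_bot [ 0.406  -0.4058  0.02  ] [ 0.4068 -0.4096  0.0018]
tip [ 0.4612 -0.3788  0.01  ] [ 0.4606 -0.3774  0.0174]
reartop [ 0.4898 -0.3853  0.01  ] [ 0.4889 -0.3836  0.0187]
fronttop [ 0.3748 -0.4119  0.01  ] [ 0.375  -0.4146 -0.0025]
plateR [ 0.5429 -0.1772  0.08  ] [ 0.5534 -0.1787  0.0147]
plateL [ 0.5455 -0.1326  0.08  ] [ 0.5443 -0.1328  0.087 ]
houseTR [ 0.6482 -0.1737  0.1   ] [ 6.740e-01 -1.756e-01 -3.000e-04]
houseTL [ 0.6501 -0.1281  0.1   ] [ 0.6477 -0.1283  0.1094]
drvtip [ 0.3361 -0.2892  0.005 ] [ 0.3362 -0.2885  0.0111]
[[ 9.60282333e-01  2.79029968e-01 -3.42814324e-04]
 [ 2.79030146e-01 -9.60280903e-01  1.66287644e-03]
 [ 1.34794311e-04 -1.69248640e-03 -9.99998559e-01]]
{'fx': 338.7985026994019, 'fy': 338.7985026994019, 'cx': 276.09702669881705, 'cy': 213.67865642442027, 'D': array([-0.01611922,  0.        ,  0.        ,  0.        ,  0.        ]), 'extrinsics': array([[ 0.27820312, -0.96051562, -0.00357256, -0.59784883],
       [-0.92760627, -0.26963291,  0.25854344, -0.03034415],
       [-0.24929829, -0.06861366, -0.96599303,  0.39109223],
       [ 0.        ,  0.        ,  0.        ,  1.        ]])}
cam in tool [ 0.07123698 -0.00046609  0.02030183] 
 [[-8.59750191e-04 -9.65964770e-01 -2.58672234e-01]
 [ 9.99997863e-01 -3.44192087e-04 -2.03837465e-03]
 [ 1.87996516e-03 -2.58673434e-01  9.65963001e-01]]
```

Emit:
{"fn": "apply_moves", "kwargs": {"series": [[[30, -9.5, 0], [0, 0, 0.005]], [[30, -9.5, 0], [0, 0, 0.005]], [[30, -9.5, 0], [0, 0, 0.005]], [[30, -9.5, 0], [0, 0, 0.005]], [[30, -9.5, 0], [0, 0, 0.005]], [[30, -9.5, 0], [0, 0, 0.005]], [[30, -9.5, 0], [0, 0, 0.005]], [[30, -9.5, 0], [0, 0, 0.005]], [[29, -9.5, 0], [0, 0, 0.005]], [[29, -9.5, 0], [0, 0, 0.005]], [[0, 0, 0], [0, 0, 0]], [[0, 0, 0], [0, 0, 0]]], "claw": 0.5, "newtons": 40}}

```text
t: 1.1
tool_pos: [0.432, -0.4066, 0.4041]
orientation: [-3.119, -0.369, 0.001]
force: [-0.4, 0.4, -0.6]
opening: 0.0465
gripper_force: 0.0
```

```bash
python3 - <<'E'
from h import *
st();snap('wrist','w1')
a=cv2.imread('pics/w1.png');cv2.imwrite('pics/w1b.png',cv2.resize(a,(800,600),interpolation=cv2.INTER_CUBIC))
E
```

```text
1.1 [ 0.432  -0.4066  0.4041] [-3.119e+00 -3.690e-01  1.000e-03] [-0.42  0.41 -0.64] 0.04649289559631981 0.0
```

View pics/w1b.png

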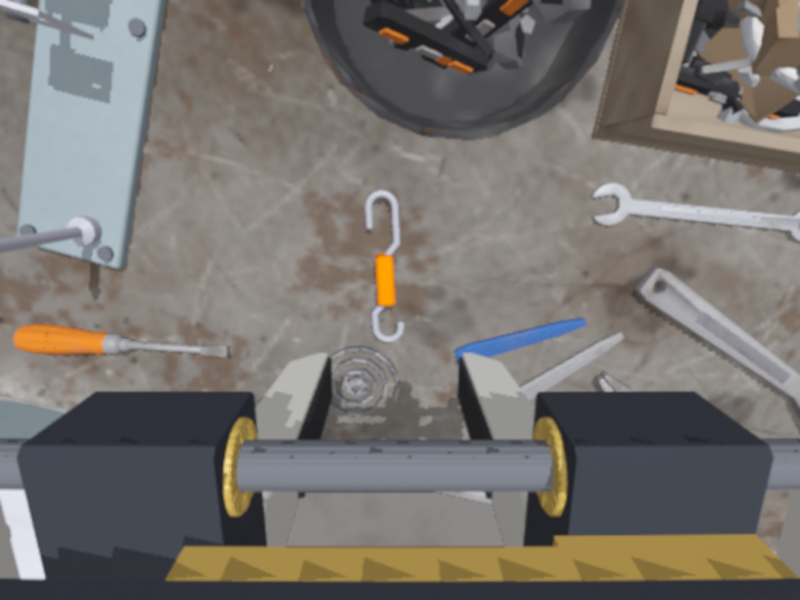

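The wrist view (800x600) shows the sleeve centre at (386,280), the rear apex at (382,191), the tip at (370,228) and the front apex at (387,342). The collar is at (87,231), and the base's right edge runs from (122,268) to (166,0).

```bash
python3 - <<'E'
from h import *
k=560/800
f=lambda u,v,h:atz('w1',(u+.5)*k-.5,(v+.5)*k-.5,h)
for n,u,v,h in[('sleeve',386,280,.018),('sl_top',386,255,.02),('sl_bot',386,305,.02),('tip',370,228,.01),('rear',382,191,.01),('front',387,342,.01),('collar',87,231,.026),('BR',122,269,.012),('R2',166,0,.012),('BL',18,245,.012)]:
    print(n,np.round(f(u,v,h),4))
# depth segmentation of sleeve orange
z=np.load('pics/w1.npz');im=z['im'].astype(int)
m=(im[...,2]>200)&(im[...,0]<80)&(im[...,1]<190);m[:,:230]=0;m[:,310:]=0;m[:150]=0;m[240:]=0
v,u=np.nonzero(m);P=np.array([atd('w1',a,b) for a,b in zip(u,v)]);print(len(P),P.mean(0),np.median(P[:,2]))
(c,sz,an)=cv2.minAreaRect(P[:,:2].astype(np.float32)*1000);print(c,sz,an)
E
```

```text
sleeve [ 0.4236 -0.4001  0.018 ]
sl_top [ 0.4428 -0.3956  0.02  ]
sl_bot [ 0.4047 -0.4046  0.02  ]
tip [ 0.4587 -0.3791  0.01  ]
rear [ 0.4878 -0.3818  0.01  ]
front [ 0.3718 -0.4129  0.01  ]
collar [ 0.4098 -0.1758  0.026 ]
BR [ 0.3826 -0.1967  0.012 ]
R2 [ 0.5784 -0.2084  0.012 ]
BL [ 0.3827 -0.115   0.012 ]
420 [ 0.42389407 -0.39937841  0.02019   ] 0.01940671834050009
(451.9259033203125, -393.0938720703125) (97.51748657226562, 14.649140357971191) 12.764054298400879
```

Emit:
{"fn": "apply_moves", "kwargs": {"series": [[[-3, -4, 20], [0, 0, -0.007]], [[-3, -4.5, 35], [0, 0, -0.007]], [[0, 0, 35], [0, 0, 0]], [[0, 0, 35], [0, 0, 0]], [[0, 0, 30], [0, 0, 0]], [[0, 0, 20], [0, 0, 0]], [[0, 0, 15], [0, 0, 0]], [[0, 0, 10], [0, 0, 0]], [[0, 0, 5], [0, 0, 0]], [[0, 0, 0], [0, 0, 0]], [[0, 0, 0], [0, 0, 0]]]}}

```text
t: 2.07
tool_pos: [0.423, -0.4015, 0.2006]
orientation: [3.117, 0.386, 0.001]
force: [-0.2, 1.0, 0.2]
opening: 0.0464
gripper_force: 0.0
```

Emit:
{"fn": "apply_moves", "kwargs": {"series": [[[0.5, -1.5, 7], [0, 0, 0]], [[0, 0, 4.5], [0, 0, 0]], [[0, 0, 0], [0, 0, 0]]]}}

```text
t: 2.32
tool_pos: [0.4231, -0.3989, 0.1877]
orientation: [-3.117, -0.387, 0.0]
force: [-0.1, 0.3, -0.3]
opening: 0.0462
gripper_force: 0.0
```

Emit:
{"fn": "apply_moves", "kwargs": {"series": [[[0, 0, 0], [0, 0, 0]], [[0, 0, 0], [0, 0, 0]], [[0, 0, 0], [0, 0, 0]], [[0, 0, 0], [0, 0, 0]], [[0, 0, 0], [0, 0, 0]], [[0, 0, 0], [0, 0, 0]]], "claw": 0, "newtons": 45}}

```text
t: 2.82
tool_pos: [0.4233, -0.3993, 0.1884]
orientation: [3.117, 0.387, 0.0]
force: [0.4, -0.8, -0.3]
opening: 0.0137
gripper_force: 45.0
```

Emit:
{"fn": "apply_moves", "kwargs": {"series": [[[0, 0, -20], [0, 0, 0]], [[0, 0, -35], [0, 0, 0]], [[0, 0, -35], [0, 0, 0.076]], [[0, 0, 0], [0, 0, 0.076]], [[0, 0, 0], [0, 0, 0.076]], [[0, 0, 0], [0, 0, 0.075]], [[15, -33, 0], [0, 0, 0]], [[15, -33, 0], [0, 0, 0]], [[15, -33, 0], [0, 0, 0]], [[15, -33, 0], [0, 0, 0]], [[14, -32, 0], [0, 0, 0]], [[0, 0, 0], [0, 0, 0]]]}}

```text
t: 3.82
tool_pos: [0.5083, -0.2347, 0.2781]
orientation: [-3.138, 0.082, -0.001]
force: [0.1, -0.3, -1.1]
opening: 0.0133
gripper_force: 45.0
```

Emit:
{"fn": "apply_moves", "kwargs": {"series": [[[0, 0, 0], [0, 0, 0]], [[0, 0, 0], [0, 0, 0]]]}}

```text
t: 3.98
tool_pos: [0.5062, -0.2397, 0.2782]
orientation: [3.14, -0.087, -0.001]
force: [-1.7, 0.2, -1.1]
opening: 0.0138
gripper_force: 45.0
```

```bash
python3 - <<'E'
from h import *
st();snap('wrist','w2');st()
a=cv2.imread('pics/w2.png');cv2.imwrite('pics/w2b.png',cv2.resize(a,(800,600),interpolation=cv2.INTER_CUBIC))
E
```

```text
3.9833 [ 0.5062 -0.2397  0.2782] [ 3.14e+00 -8.70e-02 -1.00e-03] [-1.66  0.19 -1.11] 0.013776412130053798 44.97758209705353
4.0333 [ 0.506  -0.2403  0.2782] [ 3.14  -0.089 -0.   ] [ 0.57  0.57 -1.91] 0.013905775607493086 44.97746765613556
```

View pics/w2b.png

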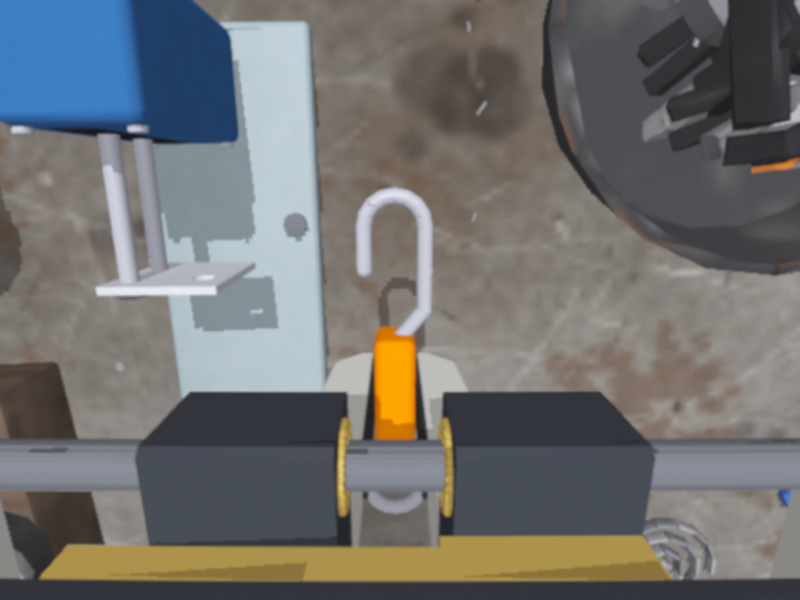

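The wrist view shows the plate with its hole at (205,278), its top edge at y≈290 from (98) to (217), and its free edge going to (253,265). The hook tip is at (364,271), its apex at (394,189), and the base's right edge runs from (310,22) to (327,395).

```bash
python3 - <<'E'
from h import *
k=560/800
q=lambda u:(u+.5)*k-.5
f=lambda u,v,h:atz('w2',q(u),q(v),h)
a,b=f(310,22,.012),f(326,380,.012);print('edge',a,b,np.degrees(np.arctan2((a-b)[1],(a-b)[0])))
for n,u,v in[('tip',364,268),('apex',394,192),('wireR',426,250),('sleeve',395,380),('housetop L',60,60),('plate topL',110,291),('plate topR',212,291),('plateb',180,275),('plateb2',240,267),('plateb3',165,280),('rod1',112,170),('rod2',150,190)]:
    print(n,np.round(atd('w2',q(u),q(v)),4))
for h in (.098,.1,.102):print('tip',f(364,272,h),'apex',f(394,189,h))
# plate points
z=np.load('pics/w2.npz');P=[]
for v in range(184,207):
  for u in range(66,180):
    if z['d'][v,u]>0:
      p=atd('w2',u,v)
      if p[2]>.03 and .53<p[0]<.56 : P.append([*p,u,v])
P=np.array(P);print(len(P),P[:,2].min(),np.percentile(P[:,2],[1,5,50,90,95,99]),P[:,1].min(),P[:,1].max())
B=P[(P[:,2]<P[:,2].max()-.006)];A=np.c_[B[:,1:3],np.ones(len(B))];c,*_=np.linalg.lstsq(A,B[:,0],rcond=None);print('x=',c,np.std(A@c-B[:,0]))
n=np.array([1,-c[0],-c[1]])
for u,v in((205,278),(217,290),(253,265),(224,290)):
  Z,E,r=ray('w2',q(u),q(v));o=E[:3,3];d=E[:3,:3]@r
  print(u,v,o+d*(c[2]-n@o)/(n@d))
print(st())
E
```

```text
edge [ 0.64730915 -0.20816648  0.012     ] [ 0.47103092 -0.19923403  0.012     ] -2.9008372193234235
tip [ 0.5487 -0.2315  0.1023]
apex [ 0.5722 -0.2426  0.1013]
wireR [ 0.5534 -0.2519  0.1018]
sleeve [ 0.5114 -0.2395  0.1085]
housetop L [ 0.615  -0.1491  0.1073]
plate topL [ 0.5423 -0.1362  0.0856]
plate topR [ 0.5404 -0.1743  0.0865]
plateb [ 0.5432 -0.1536  0.065 ]
plateb2 [ 0.5426 -0.1735  0.0502]
plateb3 [ 0.5434 -0.1523  0.0755]
rod1 [ 0.585  -0.1435  0.0815]
rod2 [ 0.5773 -0.143   0.0559]
tip [ 0.54652098 -0.23106335  0.098     ] apex [ 0.57304688 -0.24265293  0.098     ]
tip [ 0.54690515 -0.23121702  0.1       ] apex [ 0.5730991  -0.24266157  0.1       ]
tip [ 0.54728931 -0.23137069  0.102     ] apex [ 0.57315131 -0.2426702   0.102     ]
1974 0.03604996086539089 [0.03855791 0.0425568  0.07697487 0.08687991 0.08716908 0.08772735] -0.17641407769849743 -0.13120025033791946
x= [0.10617703 0.02490163 0.55861289] 0.0015783969223402848
205 278 [ 0.54272098 -0.1666401   0.07234235]
217 290 [ 0.54195984 -0.17853903  0.09251208]
253 265 [ 0.54092566 -0.17518     0.03665899]
224 290 [ 0.54170583 -0.18080527  0.09197422]
4.0333 [ 0.506  -0.2403  0.2782] [ 3.14  -0.089 -0.   ] [ 0.57  0.57 -1.91] 0.013905775607493086 44.97746765613556
{'t': 4.0333, 'q': array([-5.34766374e-01,  1.20031650e-01,  1.73638208e+00, -4.87224819e-04,
        1.28528318e+00,  1.09271871e+00]), 'dq': array([-0.01626581,  0.00091287, -0.00188154,  0.0008495 , -0.00078396,
        0.00192052]), 'joint_torque': array([ 1.11444667e+00, -5.28298295e+01, -4.64159453e+01,  1.38821597e-01,
       -4.85654385e-02,  5.88629584e-03]), 'tool_pos': array([ 0.50597416, -0.24030347,  0.27816244]), 'orientation': array([ 3.13997872e+00, -8.88089324e-02, -4.99350961e-04]), 'force': array([ 0.57136131,  0.5684303 , -1.90560451]), 'wrist_torque': array([-0.01963568,  0.02272777, -0.04517777]), 'gripper_force': 44.97746765613556, 'opening': 0.013905775607493086}
```

Emit:
{"fn": "apply_moves", "kwargs": {"series": [[[2, -10, 8], [0, 0, 0]], [[0, -12, 12], [0, 0, 0]], [[0, -12, 8], [0, 0, 0]], [[0, -12, 0], [0, 0, 0]], [[0, -10, 0], [0, 0, 0]], [[0, -6, 0], [0, 0, 0]], [[0, -2, 0], [0, 0, 0]], [[0, 0, 0], [0, 0, 0]], [[0, 0, 0], [0, 0, 0]], [[0, 0, 0], [0, 0, 0]]]}}

```text
t: 4.87
tool_pos: [0.5121, -0.1762, 0.2507]
orientation: [3.14, -0.089, 0.001]
force: [0.9, -0.1, -0.9]
opening: 0.0135
gripper_force: 45.0
```

```bash
python3 - <<'E'
from h import *
st();snap('wrist','w3');st()
a=cv2.imread('pics/w3.png')[120:270,180:380];cv2.imwrite('pics/w3b.png',cv2.resize(a,(800,600),interpolation=cv2.INTER_CUBIC))
E
```

```text
4.8667 [ 0.5121 -0.1762  0.2507] [ 3.14e+00 -8.90e-02  1.00e-03] [ 0.87 -0.14 -0.86] 0.013474258902720375 44.97748553752899
4.9167 [ 0.512  -0.1763  0.2506] [ 3.14e+00 -8.90e-02  1.00e-03] [-0.23  0.28 -1.21] 0.013599136108760323 44.97754096984863
```

View pics/w3b.png

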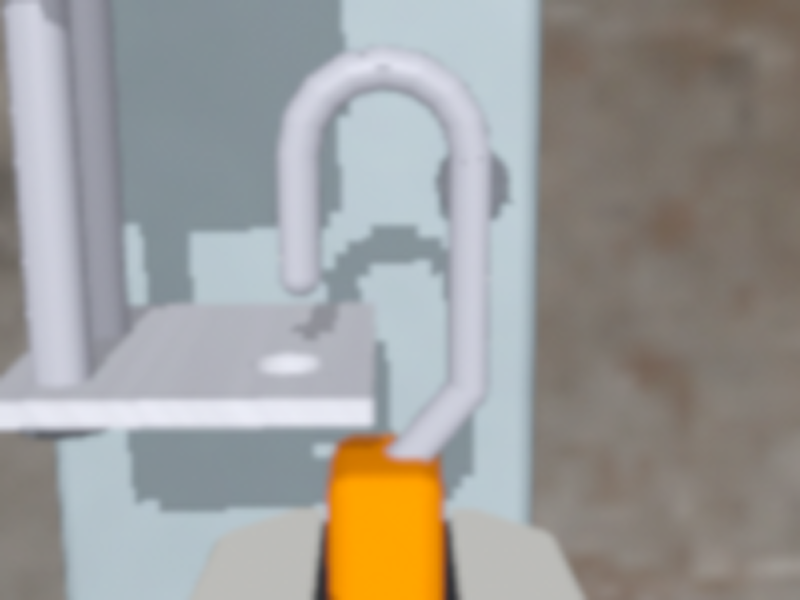

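The crop shows the hole at (290,364), the tip end at (299,292) with the wire axis at x≈300, and the plate's back face from y≈398 (top) to 305 (bottom). Its free edge is at x≈374.

```bash
python3 - <<'E'
from h import *
z=np.load('pics/w3.npz')
def r(u,v):
    Z,E,x=ray('w3',180+(u+.5)/4-.5,120+(v+.5)/4-.5);return E[:3,3],E[:3,:3]@x
yaw=-.0566;X=np.array([np.cos(yaw),np.sin(yaw),0]);Y=np.array([-X[1],X[0],0])
def onx(u,v,s):
    o,d=r(u,v);p=o+d*(s-X@o)/(X@d);return np.round([X@p,Y@p,p[2]],4)
def onz(u,v,h):
    o,d=r(u,v);p=o+d*(h-o[2])/d[2];return np.round([X@p,Y@p,p[2]],4)
for s in np.arange(.545,.556,.0015):
    print(round(s,4),'top',onx(374,398,s),'bot',onx(373,305,s),'hole',onx(290,364,s))
st_=robot.read_state();p=st_['tool_pos'];print('tool',X@p,Y@p,'yaw',2*np.degrees(np.arctan2(st_['orientation'][1],st_['orientation'][0])))
for v in(292,):print('tip end',onz(299,v,.0723))
print('wire far',onz(300,150,.0723),'wire',onz(299,270,.0723),'apex',onz(383,47,.0723))
print('base edge',onz(541,10,.012),onz(530,480,.012))
E
```

```text
0.545 top [ 0.545  -0.1449  0.0643] bot [ 0.545  -0.1441  0.0072] hole [ 0.545  -0.133   0.0469]
0.5465 top [ 0.5465 -0.1449  0.0695] bot [ 0.5465 -0.1442  0.0143] hole [ 0.5465 -0.1334  0.0527]
0.548 top [ 0.548  -0.145   0.0748] bot [ 0.548  -0.1443  0.0214] hole [ 0.548  -0.1338  0.0585]
0.5495 top [ 0.5495 -0.145   0.0801] bot [ 0.5495 -0.1444  0.0284] hole [ 0.5495 -0.1343  0.0644]
0.551 top [ 0.551  -0.1451  0.0853] bot [ 0.551  -0.1445  0.0355] hole [ 0.551  -0.1347  0.0702]
0.5525 top [ 0.5525 -0.1452  0.0906] bot [ 0.5525 -0.1445  0.0426] hole [ 0.5525 -0.1351  0.076 ]
0.554 top [ 0.554  -0.1452  0.0959] bot [ 0.554  -0.1446  0.0496] hole [ 0.554  -0.1356  0.0818]
0.5555 top [ 0.5555 -0.1453  0.1011] bot [ 0.5555 -0.1447  0.0567] hole [ 0.5555 -0.136   0.0876]
tool 0.5211568322594965 -0.14702550290045419 yaw -3.2425631176814296
tip end [ 0.5604 -0.1361  0.0723]
wire far [ 0.5771 -0.1365  0.0723] wire [ 0.563  -0.1361  0.0723] apex [ 0.5887 -0.1461  0.0723]
base edge [ 0.5929 -0.1705  0.012 ] [ 0.5156 -0.1709  0.012 ]
```

Emit:
{"fn": "apply_moves", "kwargs": {"series": [[[0, -1.4, 0.9], [0, 0, 0]], [[-2, 0, 0], [0, 0, 0]], [[-2, 0, 0], [0, 0, 0]], [[-2, 0, 0], [0, 0, 0]], [[0, 0, 0], [0, 0, 0]], [[0, 0, 0], [0, 0, 0]]]}}

```text
t: 5.42
tool_pos: [0.5058, -0.1742, 0.2493]
orientation: [-3.14, 0.089, 0.0]
force: [-0.2, 0.0, -0.6]
opening: 0.0136
gripper_force: 45.0
```

Emit:
{"fn": "apply_moves", "kwargs": {"series": [[[-1, 0, 0], [0, 0, 0]], [[-1, 0, 0], [0, 0, 0]], [[-1, 0, 0], [0, 0, 0]], [[-1, 0, 0], [0, 0, 0]], [[-1, 0, 0], [0, 0, 0]], [[0, 0, 0], [0, 0, 0]], [[0, 0, 0], [0, 0, 0]]]}}

```text
t: 6.0
tool_pos: [0.501, -0.1738, 0.2494]
orientation: [3.14, -0.088, 0.0]
force: [-0.6, 0.8, -1.0]
opening: 0.0134
gripper_force: 45.0
```

Emit:
{"fn": "apply_moves", "kwargs": {"series": [[[-1, 0, 0], [0, 0, 0]], [[-1, 0, 0], [0, 0, 0]], [[-1, 0, 0], [0, 0, 0]], [[0, 0, 0], [0, 0, 0]], [[0, 0, 0], [0, 0, 0]]]}}

```text
t: 6.42
tool_pos: [0.498, -0.1737, 0.2493]
orientation: [3.14, -0.088, 0.0]
force: [-0.2, -0.3, -0.4]
opening: 0.0134
gripper_force: 45.0
```

```bash
python3 - <<'E'
from h import *
st();snap('wrist','w4');st()
a=cv2.imread('pics/w4.png')[120:270,180:380];cv2.imwrite('pics/w4b.png',cv2.resize(a,(800,600),interpolation=cv2.INTER_CUBIC))
E
```

```text
6.4167 [ 0.498  -0.1737  0.2493] [ 3.14  -0.088  0.   ] [-0.21 -0.31 -0.39] 0.01344933864728467 44.97748911380768
6.4667 [ 0.498  -0.1737  0.2494] [-3.14   0.088 -0.   ] [-0.54  0.14 -1.42] 0.01350674009892056 44.97752845287323
```

View pics/w4b.png

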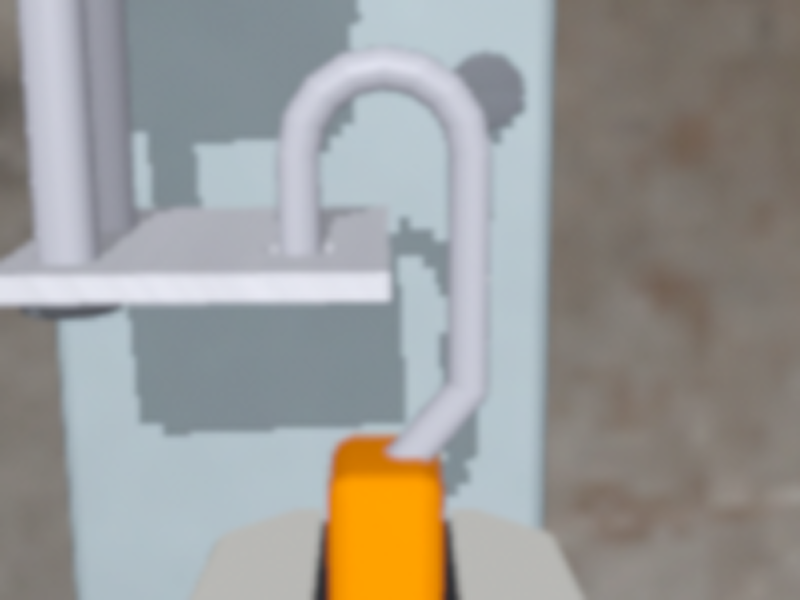

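The tip is through the hole with no force. Next I'll take up the slack, then yaw the hook about the hole so the front hook can pass the post on its +y side.

Emit:
{"fn": "apply_moves", "kwargs": {"series": [[[-2, 0, 0], [0, 0, 0]], [[-4, 0, 0], [0, 0, 0]], [[-4, 0, 0], [0, 0, 0]], [[-2, 0, 0], [0, 0, 0]], [[-1, 0, 0], [0, 0, 0]], [[0, 0, 0], [0, 0, 0]], [[0, 0, 0], [0, 0, 0]]]}}

```text
t: 7.05
tool_pos: [0.485, -0.173, 0.2495]
orientation: [3.14, -0.088, 0.0]
force: [0.3, 0.6, -1.2]
opening: 0.0142
gripper_force: 45.0
```

Emit:
{"fn": "apply_moves", "kwargs": {"series": [[[0, -2, 0], [0, 0, 0.033]], [[-0.2, -2, 0], [0, 0, 0.033]], [[-0.2, -2, 0], [0, 0, 0.033]], [[-0.3, -2, 0], [0, 0, 0.033]], [[-0.4, -2, 0], [0, 0, 0.034]], [[-0.5, -2.4, 0], [0, 0, 0.034]], [[0, 0, 0], [0, 0, 0]], [[0, 0, 0], [0, 0, 0]], [[0, 0, 0], [0, 0, 0]]]}}

```text
t: 7.8
tool_pos: [0.4853, -0.1605, 0.2494]
orientation: [3.116, -0.399, 0.0]
force: [-0.7, 0.4, -0.7]
opening: 0.0136
gripper_force: 45.0
```

```bash
cat >> h.py <<'E'
def T():
    "tool (=hook centre, y+0.9) in tensioner frame, mm; yaw rel; force there"
    s=robot.read_state();yaw=-.0566;X=np.array([np.cos(yaw),np.sin(yaw),0]);Y=np.array([-X[1],X[0],0]);p=s['tool_pos'];F=s['force']
    x=R.from_rotvec(s['orientation']).as_matrix()[:,0];a=np.degrees(np.arctan2(x[1],x[0])-yaw)
    print('C x %.1f y %.1f z %.1f yaw %.2f F %.1f %.1f %.1f'%((X@p-.4165)*1e3-.3,(Y@p+.1445)*1e3+.9,p[2]*1e3-178.4,a,X@F,Y@F,F[2]),s['t'])
E
python3 -c "from h import *
T()"
```

```text
C x 76.8 y 12.6 z 71.0 yaw -11.37 F -0.7 0.4 -0.7 7.8
```

Emit:
{"fn": "apply_moves", "kwargs": {"series": [[[-2.1, -0.3, 0], [0, 0, 0]], [[-2.1, -0.3, 0], [0, 0, 0]], [[-2, -0.1, 0], [0, 0, 0]], [[-2, 0.4, 0], [0, 0, 0]], [[-2, 0.4, 0], [0, 0, 0]], [[0, 0, 0], [0, 0, 0]], [[0, 0, 0], [0, 0, 0]]]}}

```text
t: 8.38
tool_pos: [0.4753, -0.1581, 0.2496]
orientation: [3.115, -0.402, 0.001]
force: [3.1, -3.3, -2.9]
opening: 0.0136
gripper_force: 45.0
```

```bash
python3 -c "from h import *
T()"
```

```text
C x 66.7 y 14.5 z 71.2 yaw -11.45 F 3.3 -3.1 -2.9 8.3833
```

Emit:
{"fn": "apply_moves", "kwargs": {"series": [[[-2, 1.4, 0.5], [0, 0, 0]], [[-2, 0.6, 0.3], [0, 0, 0]], [[-2, 0.4, 0], [0, 0, 0]], [[-2, 0.4, 0], [0, 0, 0]], [[0, 0, 0], [0, 0, 0]], [[0, 0, 0], [0, 0, 0]]]}}

```text
t: 8.88
tool_pos: [0.4669, -0.1585, 0.2488]
orientation: [3.116, -0.401, 0.001]
force: [4.5, -0.5, 0.9]
opening: 0.0135
gripper_force: 45.0
```

```bash
python3 - <<'E'
from h import *
T();snap('wrist','w5');snap('scene','s5');T()
a=cv2.imread('pics/w5.png')[120:270,180:380];b=cv2.imread('pics/s5.png')[175:300,210:350]
cv2.imwrite('pics/m5.png',np.hstack([cv2.resize(a,(400,360)),cv2.resize(b,(400,360),interpolation=cv2.INTER_CUBIC)]))
E
```

```text
C x 58.3 y 13.5 z 70.4 yaw -11.44 F 4.5 -0.2 0.9 8.8833
C x 58.4 y 13.5 z 70.3 yaw -11.43 F 4.8 0.4 1.6 8.9833
```

View pics/m5.png

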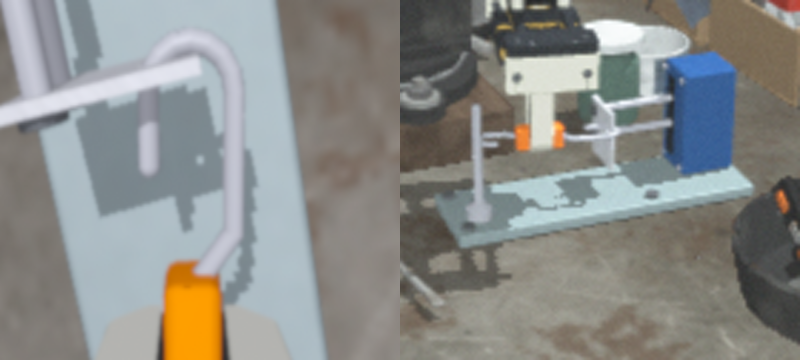

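The left half shows the plate in the hook's rear bend at about (150,80). The right half shows the front hook at (490,140), clear behind the post. Drawing on.

Emit:
{"fn": "apply_moves", "kwargs": {"series": [[[-2.9, 0.6, -0.3], [0, 0, 0]], [[-2.9, 0.6, 0], [0, 0, 0]], [[-2.9, 0.6, 0], [0, 0, 0]], [[-2.9, 0.6, 0], [0, 0, 0]], [[-2.9, 0.6, 0], [0, 0, 0]], [[0, 0, 0], [0, 0, 0]], [[0, 0, 0], [0, 0, 0]]]}}

```text
t: 9.57
tool_pos: [0.4522, -0.1579, 0.2489]
orientation: [3.116, -0.401, 0.001]
force: [5.7, -0.2, -0.3]
opening: 0.0135
gripper_force: 45.0
```

```bash
python3 -c "from h import *
T()"
```

```text
C x 43.6 y 13.4 z 70.5 yaw -11.44 F 5.7 0.1 -0.3 9.5667
```

Emit:
{"fn": "apply_moves", "kwargs": {"series": [[[-2.9, 0.6, 0], [0, 0, 0]], [[-2.9, 0.6, 0], [0, 0, 0]], [[-2.9, 0.6, 0], [0, 0, 0]], [[-2.9, 0.6, 0], [0, 0, 0]], [[0, 0, 0], [0, 0, 0]], [[0, 0, 0], [0, 0, 0]]]}}

```text
t: 10.07
tool_pos: [0.4405, -0.1573, 0.249]
orientation: [3.116, -0.401, 0.002]
force: [7.6, 0.0, -1.1]
opening: 0.0136
gripper_force: 45.0
```

```bash
python3 -c "from h import *
T()"
```

```text
C x 31.9 y 13.3 z 70.6 yaw -11.44 F 7.6 0.4 -1.1 10.0667
```

Emit:
{"fn": "apply_moves", "kwargs": {"series": [[[-2, 0.4, 0], [0, 0, 0]], [[-1.8, 0.4, 0], [0, 0, 0]], [[0, 0, 0], [0, 0, 0]], [[0, 0, 0], [0, 0, 0]]]}}

```text
t: 10.4
tool_pos: [0.4368, -0.1571, 0.2491]
orientation: [3.116, -0.401, 0.003]
force: [8.6, 0.1, -1.5]
opening: 0.0136
gripper_force: 45.0
```

Emit:
{"fn": "apply_moves", "kwargs": {"series": [[[0.3, 1.7, 0], [0, 0, -0.027]], [[0.2, 1.7, 0], [0, 0, -0.027]], [[0.2, 1.7, 0], [0, 0, -0.027]], [[0, 0, 0], [0, 0, 0]], [[0, 0, 0], [0, 0, 0]]]}}

```text
t: 10.82
tool_pos: [0.4364, -0.1622, 0.249]
orientation: [-3.129, 0.275, -0.002]
force: [8.0, -0.4, -0.9]
opening: 0.0139
gripper_force: 45.0
```

```bash
python3 - <<'E'
from h import *
T();snap('scene','s6');snap('top','t6');T()
a=cv2.imread('pics/t6.png')[215:275,245:325];b=cv2.imread('pics/s6.png')[185:275,220:340]
cv2.imwrite('pics/m6.png',np.hstack([cv2.resize(a,(320,240),interpolation=cv2.INTER_CUBIC),cv2.resize(b,(480,360),interpolation=cv2.INTER_CUBIC)[:240]]))
E
```

```text
C x 28.0 y 8.2 z 70.6 yaw -6.79 F 8.0 0.1 -0.9 10.8167
C x 28.0 y 8.2 z 70.6 yaw -6.80 F 7.8 0.1 -0.4 10.9167
```

View pics/m6.png

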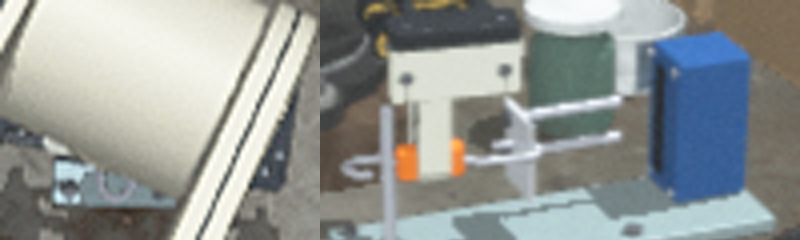

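The scene half shows the front hook's end at (372,174), just beyond the post at (388,150), with no side force. I'll continue turning it back.

Emit:
{"fn": "apply_moves", "kwargs": {"series": [[[0.2, 1.7, 0], [0, 0, -0.027]], [[0.1, 1.7, 0], [0, 0, -0.027]], [[0.1, 1.7, 0], [0, 0, -0.027]], [[0, 0, 0], [0, 0, 0]], [[0, 0, 0], [0, 0, 0]]]}}

```text
t: 11.33
tool_pos: [0.436, -0.1672, 0.249]
orientation: [-3.138, 0.148, -0.002]
force: [7.9, 1.1, -0.5]
opening: 0.0136
gripper_force: 45.0
```

```bash
python3 -c "from h import *
T()"
```

```text
C x 28.0 y 3.1 z 70.6 yaw -2.15 F 7.8 1.5 -0.5 11.3333
```

Emit:
{"fn": "apply_moves", "kwargs": {"series": [[[0, 0.9, 0], [0, 0, -0.015]], [[0, 0.9, 0], [0, 0, -0.015]], [[0, 0, 0], [0, 0, 0]], [[0, 0, 0], [0, 0, 0]]]}}

```text
t: 11.67
tool_pos: [0.4359, -0.169, 0.249]
orientation: [-3.14, 0.101, -0.003]
force: [9.3, 0.0, -0.6]
opening: 0.0138
gripper_force: 45.0
```

```bash
python3 -c "from h import *
T()"
```

```text
C x 28.0 y 1.3 z 70.6 yaw -0.44 F 9.3 0.6 -0.6 11.6667
```

Emit:
{"fn": "apply_moves", "kwargs": {"series": [[[1.5, 0, 0], [0, 0, 0]], [[1.5, 0, 0], [0, 0, 0]], [[1.5, 0, 0], [0, 0, 0]], [[1.5, 0, 0], [0, 0, 0]], [[0, 0, 0], [0, 0, 0]], [[0, 0, 0], [0, 0, 0]]]}}

```text
t: 12.17
tool_pos: [0.4419, -0.1693, 0.249]
orientation: [-3.14, 0.101, -0.002]
force: [7.8, 0.9, -0.7]
opening: 0.0138
gripper_force: 45.0
```

```bash
python3 -c "from h import *
T()"
```

```text
C x 34.0 y 1.3 z 70.6 yaw -0.44 F 7.7 1.3 -0.7 12.1667
```

Emit:
{"fn": "apply_moves", "kwargs": {"series": [[[1.5, 0, 0], [0, 0, 0]], [[1.5, 0, 0], [0, 0, 0]], [[1.5, 0, 0], [0, 0, 0]], [[0, 0, 0], [0, 0, 0]], [[0, 0, 0], [0, 0, 0]]]}}

```text
t: 12.58
tool_pos: [0.4463, -0.1696, 0.2489]
orientation: [-3.14, 0.101, -0.002]
force: [7.5, 0.6, -0.2]
opening: 0.0134
gripper_force: 45.0
```

```bash
python3 -c "from h import *
T()"
```

```text
C x 38.4 y 1.3 z 70.5 yaw -0.43 F 7.4 1.0 -0.2 12.5833
```

Emit:
{"fn": "apply_moves", "kwargs": {"series": [[[1, 0, 0], [0, 0, 0]], [[1, 0, 0], [0, 0, 0]], [[1, 0, 0], [0, 0, 0]], [[0, 0, 0], [0, 0, 0]], [[0, 0, 0], [0, 0, 0]]]}}

```text
t: 13.0
tool_pos: [0.4492, -0.1698, 0.2489]
orientation: [-3.14, 0.101, -0.001]
force: [6.8, 0.0, -0.1]
opening: 0.0136
gripper_force: 45.0
```

Emit:
{"fn": "apply_moves", "kwargs": {"series": [[[1, 0, 0], [0, 0, 0]], [[0.5, 0, 0], [0, 0, 0]], [[0, 0, 0], [0, 0, 0]], [[0, 0, 0], [0, 0, 0]]]}}

```text
t: 13.33
tool_pos: [0.4506, -0.1698, 0.2489]
orientation: [-3.14, 0.101, -0.001]
force: [6.6, 0.8, 0.3]
opening: 0.0142
gripper_force: 45.0
```

Emit:
{"fn": "apply_moves", "kwargs": {"series": [[[0.5, 0, 0], [0, 0, 0]], [[0.5, 0, 0], [0, 0, 0]], [[0, 0, 0], [0, 0, 0]], [[0, 0, 0], [0, 0, 0]]]}}

```text
t: 13.67
tool_pos: [0.4513, -0.17, 0.2488]
orientation: [-3.14, 0.101, 0.0]
force: [3.7, 1.7, 2.3]
opening: 0.0135
gripper_force: 45.0
```

Emit:
{"fn": "apply_moves", "kwargs": {"series": [[[0.4, 0, 0], [0, 0, 0]], [[0, 0, 0], [0, 0, 0]], [[0, 0, 0], [0, 0, 0]]]}}

```text
t: 13.92
tool_pos: [0.4515, -0.17, 0.2487]
orientation: [-3.14, 0.101, 0.001]
force: [1.2, 1.5, 2.2]
opening: 0.0135
gripper_force: 45.0
```

```bash
python3 - <<'E'
from h import *
T();snap('scene','s7');T()
b=cv2.imread('pics/s7.png')[185:275,220:340]
cv2.imwrite('pics/m7.png',cv2.resize(b,(720,540),interpolation=cv2.INTER_CUBIC))
E
```

```text
C x 43.6 y 1.2 z 70.3 yaw -0.43 F 1.1 1.5 2.2 13.9167
C x 43.7 y 1.2 z 70.3 yaw -0.43 F 1.2 1.4 3.4 13.9667
```

View pics/m7.png

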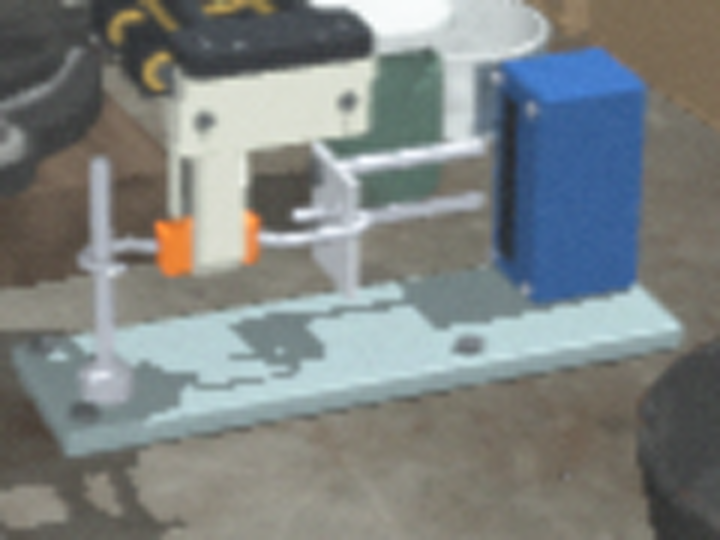

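The scene shows the front hook round the post at (100,255) and the rear hook through the plate at (350,225). Wrist forces are small. Releasing.

Emit:
{"fn": "apply_moves", "kwargs": {"series": [[[0, 0, -0.3], [0, 0, 0]], [[0, 0, 0], [0, 0, 0]], [[0, 0, 0], [0, 0, 0]]], "newtons": 10}}

```text
t: 14.22
tool_pos: [0.4516, -0.1702, 0.2488]
orientation: [3.14, -0.101, -0.001]
force: [3.4, -1.7, -2.3]
opening: 0.0139
gripper_force: 10.1
```

Emit:
{"fn": "apply_moves", "kwargs": {"series": [[[0, 0, 0], [0, 0, 0]], [[0, 0, 0], [0, 0, 0]], [[0, 0, 0], [0, 0, 0]], [[0, 0, 0], [0, 0, 0]], [[0, 0, 0], [0, 0, 0]], [[0, 0, 0], [0, 0, 0]]], "claw": 0.4}}

```text
t: 14.72
tool_pos: [0.4516, -0.1701, 0.2491]
orientation: [-3.14, 0.101, 0.0]
force: [0.8, 0.2, -0.1]
opening: 0.0369
gripper_force: 0.0
```

Emit:
{"fn": "apply_moves", "kwargs": {"series": [[[0, 0, -5], [0, 0, 0]], [[0, 0, -15], [0, 0, 0]], [[0, 0, -30], [0, 0, 0]], [[0, 0, -30], [0, 0, 0]], [[0, 0, -30], [0, 0, 0]], [[0, 0, -30], [0, 0, 0]], [[0, 0, -10], [0, 0, 0]], [[0, 0, 0], [0, 0, 0]], [[0, 0, 0], [0, 0, 0]], [[0, 0, 0], [0, 0, 0]]]}}

```text
t: 15.55
tool_pos: [0.4513, -0.1699, 0.3971]
orientation: [-3.139, 0.101, 0.004]
force: [-0.6, -0.4, 0.1]
opening: 0.0373
gripper_force: 0.0
```

```bash
python3 - <<'E'
from h import *
T();snap('scene','s8');snap('wrist','w8');T()
b=cv2.imread('pics/s8.png')[185:275,220:340];a=cv2.imread('pics/w8.png')
cv2.imwrite('pics/m8.png',np.hstack([cv2.resize(a,(400,300)),cv2.resize(b,(400,300),interpolation=cv2.INTER_CUBIC)]))
E
```

```text
C x 43.4 y 1.3 z 218.7 yaw -0.44 F -0.5 -0.4 0.1 15.55
C x 43.3 y 1.3 z 218.4 yaw -0.44 F -0.5 0.4 -0.7 15.65
```

View pics/m8.png

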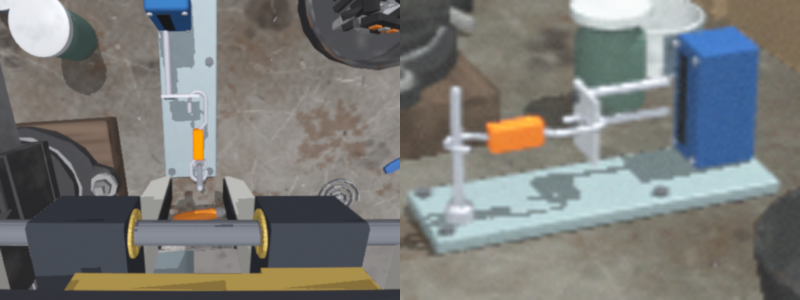

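The final views show the S-hook stretched level between the post at (455,140) and the plate at (590,120), with the gripper clear. Handing in.

```bash
python3 -c "from h import *
print(robot.close_job())"
```

```text
the job is handed in; nothing more can be done
None
```

The S-hook is stretched between the spring plate and the anchor post, the gripper is clear of it, and I handed the job in at about 15.7 s of the 67 s limit; the interface returned no verdict.

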